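# Select the dark blue glaze and start the mixer

## Task

Start the glaze mixer on dark blue: with the fingertips, lightly press the key faced with the dark blue tile well down so that it stays down, then press the green start button in and let it spring back. Leave the other tile keys and the red stop button unpressed, pick nothing up, do not disturb the loose things around, and withdraw clear.

Things in the scene. Friction and masses are not known exactly. Their poses are not given: they have to be found in the camera images.
- panel: glaze key panel, grey box with aluminium top, 152 (its x) x 226 (its y) x 34 mm, fixed to the table; carries six round keys in two rows of three, 68 mm apart, the colours in any order; origin at the centre of its underside, z up
- key_pink (a joint): how far the key faced with the round pink tile (same size as the others) is pushed down, 0 (up) to 0.014 m; pushing takes 3.5 N at first and 6 N near the bottom, and the key stays as deep as it was pushed (it cannot be raised again); it counts as selected from about 0.006
- key_light_blue (a joint): how far the key faced with the round light blue tile (same size as the others) is pushed down, 0 (up) to 0.014 m; pushing takes 3.5 N at first and 6 N near the bottom, and the key stays as deep as it was pushed (it cannot be raised again); it counts as selected from about 0.006
- key_dark_blue_top (a point): centre of the top face of the dark blue key: a round dark blue glaze tile about 44 mm wide on a stem, its face 61 mm above the table (27 mm above the panel) when up; the point goes down with the key
- key_dark_blue (a joint): how far the key faced with the round dark blue tile (same size as the others) is pushed down, 0 (up) to 0.014 m; pushing takes 3.5 N at first and 6 N near the bottom, and the key stays as deep as it was pushed (it cannot be raised again); it counts as selected from about 0.006
- key_tan (a joint): how far the key faced with the round tan tile (same size as the others) is pushed down, 0 (up) to 0.014 m; pushing takes 3.5 N at first and 6 N near the bottom, and the key stays as deep as it was pushed (it cannot be raised again); it counts as selected from about 0.006
- key_dark_green (a joint): how far the key faced with the round dark green tile (same size as the others) is pushed down, 0 (up) to 0.014 m; pushing takes 3.5 N at first and 6 N near the bottom, and the key stays as deep as it was pushed (it cannot be raised again); it counts as selected from about 0.006
- key_dark_brown (a joint): how far the key faced with the round dark brown tile (same size as the others) is pushed down, 0 (up) to 0.014 m; pushing takes 3.5 N at first and 6 N near the bottom, and the key stays as deep as it was pushed (it cannot be raised again); it counts as selected from about 0.006
- bay_dark_blue: black round plate, 60 mm wide, 4 mm thick, on the panel under the dark blue key, which it carries; origin at its underside, on the key's axis
- start_top (a point): centre of the top of the round green start button, 34 mm wide, on the yellow-topped station, 61 mm above the table when up; moves with the button
- start (a joint): how far the green start button is pressed, 0 to 0.009 m; a spring (about 5 N at the bottom) brings it back up when let go
- stop_top (a point): centre of the top of the round red stop button, 34 mm wide, on the yellow-topped station, 61 mm above the table when up; moves with the button
- stop (a joint): how far the red stop button is pressed, 0 to 0.009 m; a spring (about 5 N at the bottom) brings it back up when let go
- start_base: black housing of the green start button, which it carries; origin at the centre of its underside, 36 mm above the table
- station: start/stop station, grey box with yellow top, 74 (its x) x 128 (its y) x 36 mm, fixed to the table; the green and red buttons stand 58 mm apart along its y, either way round; origin at the centre of its underside
- cap_1: bystander: white ribbed bottle cap, 36 mm wide, 22 mm high, near the start/stop station; loose; origin at the centre of its underside
- cap_2: bystander: white ribbed bottle cap, 36 mm wide, 22 mm high, behind the key panel; loose; origin at the centre of its underside
- spare_tile: bystander: loose grey round test tile, 46 mm wide, 8 mm thick, lying on the table behind the key panel; loose; origin at the centre of its underside
- rib: bystander: wooden throwing rib, 60x98x6 mm, at the left; loose; origin at the centre of its underside
- jar_8: bystander: white glaze jar with black lid, 67 mm wide, 114 mm high, behind the right end of the panel; loose; origin at the centre of its underside
- jar_9: bystander: white glaze jar with white lid, 62 mm wide, 98 mm high, to the left of the station; loose; origin at the centre of its underside
- lid_jar: bystander: white glaze jar with red lid, 68 mm wide, 98 mm high, further left; loose; origin at the centre of its underside

How it is judged:
On the way, in this order (a step that is already met when the one before it is completed fails the run):
1. the dark blue key is pressed down by the fingers (value of joint key_dark_blue above 0.006 m and contact force between the fingers and bay_dark_blue above 0.3 N), for 0.05 s.
2. the green start button is then pressed by the fingers (value of joint start above 0.0045 m and contact force between the fingers and start_base above 0.3 N), for 0.05 s.
At the end, for the whole second after the job is handed in: the dark blue key stays down by at least 6 mm, the start button has sprung back (under 2 mm), the stop button is up (under 2 mm), no other key is down by more than 3 mm, and each loose thing is within 15 mm of where it stood (value of joint key_dark_blue above 0.006 m and value of joint each of start, stop below 0.002 m and not (value of joint key_pink above 0.003 m) and not (value of joint key_light_blue above 0.003 m) and not (value of joint key_tan above 0.003 m) and not (value of joint key_dark_green above 0.003 m) and not (value of joint key_dark_brown above 0.003 m) and distance of each of cap_1, cap_2, spare_tile, rib, jar_8, jar_9, lid_jar from where it was at the start of the episode below 0.015 m); the robot touches nothing.
It fails at once if another tile key is pressed (over 3 mm) (value of joint any of key_pink, key_light_blue, key_tan, key_dark_green, key_dark_brown above 0.003 m).
It fails at once if the red stop button is pressed (over 3 mm) (value of joint stop above 0.003 m).
It fails at once if start is pressed before the dark blue key is down (value of joint start above 0.003 m and value of joint key_dark_blue below 0.005 m).
It fails at once if the dark blue key or the start button is pushed hard (over 30 N) (contact force between any of the arm, the fingers and bay_dark_blue above 30 N or contact force between any of the arm, the fingers and start_base above 30 N).
It fails at once if a loose bystander is pushed, lifted or carried (over 15 mm) (distance of any of cap_1, cap_2, spare_tile, rib, jar_8, jar_9, lid_jar from where it was at the start of the episode above 0.015 m).
It also fails if it takes over 40 s, if anything falls off the work surface, if the arm or the gripper's body presses on something with over 40 N, if the wrist force passes 120 N, or if a joint passes its speed limit or range.

## Robot

A 6-joint arm with a two-finger parallel gripper is mounted at the origin on a cart in front of the work surface, level with it; the furniture and walls round the work are solid. World frame = base frame: x ahead of the robot, y to its left, z up, the work surface at z = 0. Lengths are in m, angles in rad, forces in N, time in s.
With the tool pointing down it reaches from about 0.3 to 0.775 m from the base axis. Payload 14.6 kg.
Tool frame: the origin (TCP) lies at the very end of the fingers, on their centre line; the grasp point (between the pads) lies 19 mm behind it (manip.grip_depth is the distance from the TCP to the grasp point, in m); z points along the fingers, y is the line along which they close (so a half turn about z gives the same grasp; the last joint's range is limited). The gripper opens to 94 mm and grips with 3 to 60 N. Pads are 16 mm wide; open, the fingers measure 119 mm over their backs; the gripper's body (75 mm by 177 mm) begins 78 mm behind the grasp point.
Start: joints at [1.104, 0.3, 1.521, -0, 1.321, -0.067], TCP at [0.214, 0.507, 0.205] pointing down, gripper open.
Joint ranges: [-3.03, 3.03], [-0.79, 2.21], [0.23, 2.52], [-1.04, 4.18], [0, 3.07], [-2.55, 2.55]. Speed limits (rad/s): [2.22, 2.22, 2.57, 3.14, 3.14, 3.14].

## Interface

Orientations are given as a unit quaternion [x, y, z, w].
In Python, from station import status, eyes, manip gives the robot as it stands.
- The arm moves only by the tool send_rows, never from a script. Its argument "moves" is one flat list of numbers, 4 for each row, row after row: the shift along the tool's x, y, z as a fraction of full scale, then the turn about the tool's z as a fraction of full scale. A call has exactly 8 rows; each row is the pose to reach, as a shift and turn from the pose commanded when the call began, along the tool's axes at that moment, turning the shorter way round; what a row does not reach only later rows make up. Full scale, the value 1, is 0.2 m for a shift and 180 degrees for a turn. A row lasts 1/12 s, in which the tool goes at most 41.7 mm and 7.16 degrees, less where a joint would pass 70% of its speed; a pose out of reach is approached as far as the arm can. A call with a number of a shift or a turn outside -1 to 1 is refused whole. A call with a gripper value outside its range is refused whole. "gripper" is the closure, from -1 (fully open) to 1 (shut), so that 0 is half open, set as the call begins (left out, the last holds). The fingers move at their own pace and stop on an object; "squeeze" is the grip in N (left out, the last holds). Time passes only in rows, so rows that repeat a pose let the fingers close, or fill a call up. It gives the time, the measured TCP pose, the force, the opening and the grip force at its end, in the units of the state.
- status.sense(): the state, without advancing time (a new reading comes with each control period).
- eyes.capture(name): name is "scene" or "top"; returns a dict with "pixels" (480x640x3 uint8, red, green, blue), "depth" (480x640 float32, m along the optical axis (not along the pixel's ray), 0 where there is no reading), "fx", "fy", "cx", "cy" (pixels), "origin" and "rotation" of the camera in the world. Camera axes: x right, y down, z forward; pixel columns grow to the right and rows downward; lengths in m; the calibration is good to about 2 mm. A picture is of the moment at which its call begins.
- manip.hand_in(): hands the job in; it is judged then, once.
The state is a dict: "t": time; "q": joint angles; "qd": joint speeds; "joint_efforts": joint torques, N m; "tool_pos": TCP position; "tcp_rot": TCP orientation; "contact_force": force on the tool from outside, world axes, zero at the start; "ft_torque": the same for the moment, N m; "opening": opening from 0.0 (shut) to 1.0 (fully open); "finger_force": force on a finger pad.
Only numpy, scipy, OpenCV 4.12 (cv2) and the standard library are available. Lean on these libraries where they do the work, as an engineer would, in place of code of your own. Each camera call takes 0.05 s, during which the arm holds its last target. There are 200 camera calls.

## Working session

There is one attempt and no reset: what is moved stays moved. The work goes in short steps, Python scripts to look and compute and a tool call to move; the robot and the scene stay as the last step left them, time stands still between calls to the robot, and variables do not carry over. Pictures are saved under pics/ and viewed, at most 10 in all, crops included, and the job is handed in when it is done.

Besides the shell and the picture viewer there is one more tool, called after "Call:" in YAML: its name, and indented under it one key for each argument. send_rows: Moves the arm, as the interface text tells. Its arguments: {"type":"object","properties":{"moves":{"type":"array","items":{"type":"number"}},"gripper":{"type":"number"},"squeeze":{"type":"number"}},"required":["moves"]}

```bash
mkdir -p pics
cat > h.py <<'E'
import numpy as np, cv2
from station import status, eyes, manip
def snap(cam,name):
    d=eyes.capture(cam); cv2.imwrite(f'pics/{name}.png',d['pixels'][:,:,::-1]); np.savez(f'pics/{name}.npz',**d); return d
def ray(d,u,v,z):
    r=np.array(d['rotation']).reshape(3,3)@np.array([(u-d['cx'])/d['fx'],(v-d['cy'])/d['fy'],1]); o=np.array(d['origin'])
    return o+r*(z-o[2])/r[2]
E
python3 - <<'E'
from h import *
for c in('top','scene'):
    d=snap(c,c+'1'); print(c,d['origin'],d['rotation'])
s=status.sense(); print(s['t'],s['tool_pos'],s['tcp_rot'],s['contact_force'],s['opening'])
E
```

```text
top [0.45910933 0.01375396 1.22201048] [ 0.71497052 -0.69762135  0.03607244 -0.0289894 ]
scene [0.09342903 0.95499941 1.09633063] [-0.20226199  0.89715418 -0.38206569  0.0907208 ]
0.1 [0.21396762 0.50642455 0.2049681 ] [ 1.98567669e-01  9.80087056e-01 -4.75321390e-04 -1.35339625e-04] [ 1.28985619 -0.31026237  0.18959297] 1.0030373551895422
```

View pics/top1.png

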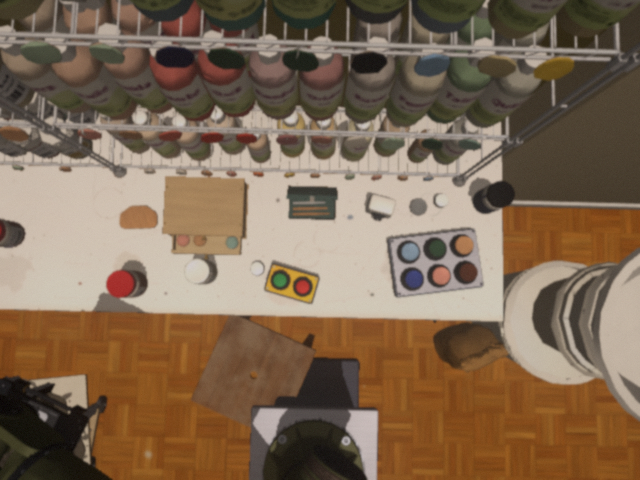

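View pics/scene1.png

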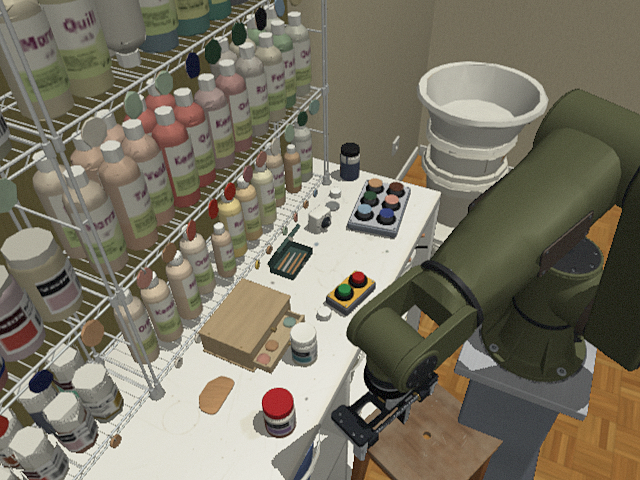

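The top view shows the dark blue key at about (412,279), with light blue at (409,252) and pink at (439,275) next to it. Green start is at about (281,281) and red stop at (303,287). In the scene view dark blue is at (387,215), green at (344,291) and red at (358,279).

```bash
cat >> h.py <<'E'
from scipy.spatial.transform import Rotation as R
def ray(d,u,v,z):
    r=R.from_quat(d['rotation']).apply([(u-d['cx'])/d['fx'],(v-d['cy'])/d['fy'],1]); o=np.array(d['origin'])
    return o+r*(z-o[2])/r[2]
def blob(d,u,v,lo,hi,w=15):
    hsv=cv2.cvtColor(d['pixels'],cv2.COLOR_RGB2HSV)
    m=cv2.inRange(hsv,np.array(lo),np.array(hi)); k=np.zeros_like(m); k[v-w:v+w,u-w:u+w]=m[v-w:v+w,u-w:u+w]
    n,l,s,c=cv2.connectedComponentsWithStats(k); i=1+np.argmax(s[1:,4]); return c[i],s[i]
E
python3 - <<'E'
from h import *
for cam,L in(('top1',[('blue',412,279,(105,100,30),(130,255,255)),('green',281,281,(45,100,40),(85,255,255)),('red',303,287,(170,120,60),(180,255,255)),('lb',409,252,(95,40,60),(115,255,255))]),('scene1',[('blue',387,215,(105,100,30),(130,255,255)),('green',344,291,(45,100,40),(85,255,255))])):
    d=dict(np.load(f'pics/{cam}.npz'))
    for n,u,v,lo,hi in L:
        try:
            c,s=blob(d,u,v,lo,hi); print(cam,n,c.round(1),s,ray(d,*c,.061).round(4), d['depth'][int(c[1]),int(c[0])])
        except Exception as e: print(n,e, cv2.cvtColor(d['pixels'],cv2.COLOR_RGB2HSV)[v,u])
E
```

```text
top1 blue [414.3 277.9] [407 272  14  14 136] [ 0.483  -0.2363  0.061 ] 1.1609547
top1 green [279.6 279.7] [274 274  13  13 125] [0.4708 0.0939 0.061 ] 1.1532785
red attempt to get argmax of an empty sequence [  2 180 186]
top1 lb [410.  251.2] [403 244  15  15 122] [ 0.5484 -0.2253  0.061 ] 1.1696044
scene1 blue [386.5 212.4] [380 208  14  10 107] [ 0.4799 -0.2315  0.061 ] 1.6125072
scene1 green [344.  289.7] [338 284  13  13 136] [0.4669 0.1023 0.061 ] 1.3917333
```

Run:
```python
from h import *
d=dict(np.load('pics/top1.npz'));e=dict(np.load('pics/scene1.npz'));print(d['fx'],e['fx'])
a=d['pixels'][220:310,255:495]; b=e['pixels'][170:320,310:430]
A=cv2.resize(a,(720,270),interpolation=0); B=cv2.resize(b,(400,500),interpolation=0)[:330]
C=np.zeros((600,720,3),np.uint8);C[:270]=A;C[270:600,:400]=B
cv2.imwrite('pics/crop.png',C[:,:,::-1])
```

```text
472.7414212170048 541.6704670614662
```

View pics/crop.png

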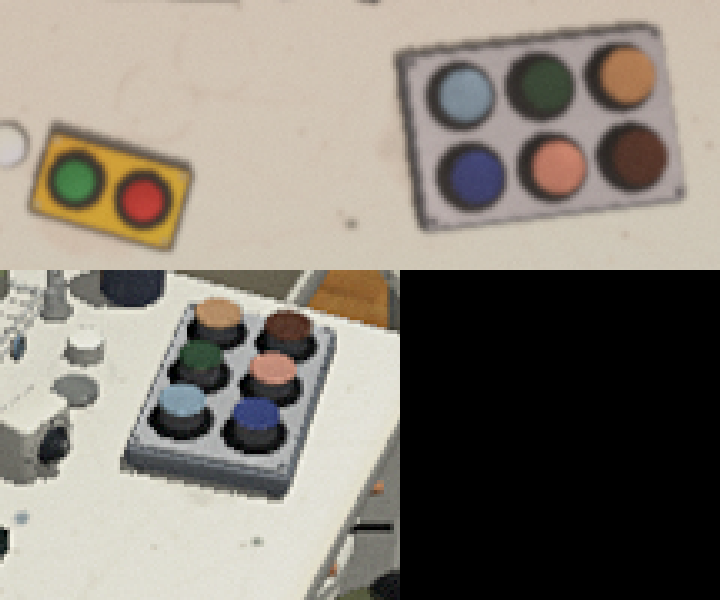

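The crop confirms the tile centres: dark blue at about (414,279) in the full top view and green at about (280,280). I'll shut the fingers and travel at z = 0.205 towards a point above the dark blue key.

Call:
send_rows:
  moves: [-0.08, -0.09, 0, 0, -0.2, -0.22, 0, 0, -0.33, -0.36, 0, 0, -0.46, -0.5, 0, 0, -0.59, -0.64, 0, 0, -0.72, -0.78, 0, 0, -0.83, -0.9, 0, 0, -0.89, -0.96, 0, 0]
  gripper: 1
  squeeze: 5

```text
t: 0.77
tool_pos: [0.3037, 0.2578, 0.2054]
tcp_rot: [0.199, 0.98, -0.0, 0.0]
contact_force: [1.4, 0.2, -1.0]
opening: 0.471
finger_force: 0.0
```

Call:
send_rows:
  moves: [-0.08, -0.09, 0, 0, -0.2, -0.22, 0, 0, -0.33, -0.36, 0, 0, -0.46, -0.5, 0, 0, -0.59, -0.64, 0, 0, -0.72, -0.78, 0, 0, -0.83, -0.9, 0, 0, -0.89, -0.96, 0, 0]

```text
t: 1.43
tool_pos: [0.393, 0.0115, 0.2054]
tcp_rot: [0.2, 0.98, -0.0, -0.0]
contact_force: [0.3, 0.2, 0.2]
opening: 0.004
finger_force: 0.0
```

Call:
send_rows:
  moves: [-0.08, -0.09, 0, 0, -0.2, -0.22, 0, 0, -0.33, -0.36, 0, 0, -0.46, -0.5, 0, 0, -0.59, -0.64, 0, 0, -0.72, -0.78, 0, 0, -0.83, -0.9, 0, 0, -0.89, -0.96, 0, 0]

```text
t: 2.1
tool_pos: [0.482, -0.2349, 0.2047]
tcp_rot: [0.2, 0.98, -0.0, -0.0]
contact_force: [-0.0, 1.1, 0.4]
opening: 0.004
finger_force: 0.0
```

Call:
send_rows:
  moves: [0, 0, 0.07, 0, 0, 0, 0.16, 0, 0, 0, 0.26, 0, 0, 0, 0.36, 0, 0, 0, 0.46, 0, 0, 0, 0.54, 0, 0, 0, 0.6, 0, 0, 0, 0.6, 0]

```text
t: 2.77
tool_pos: [0.4806, -0.2311, 0.0829]
tcp_rot: [0.199, 0.98, 0.001, -0.002]
contact_force: [-0.4, 0.1, -0.4]
opening: 0.001
finger_force: 0.0
```

Run:
```python
from h import *
d=snap('scene','s2');t=snap('top','t2')
b=cv2.resize(d['pixels'][160:260,310:440],(520,400),interpolation=0); a=cv2.resize(t['pixels'][230:310,385:455],(280,320),interpolation=0)
C=np.zeros((400,800,3),np.uint8);C[:,:520]=b;C[:320,520:]=a
cv2.imwrite('pics/c2.png',C[:,:,::-1]); s=status.sense();print(s['tool_pos'],s['contact_force'])
# projected TCP-at-key-height in the scene view
for D in(d,t):
    p=np.array([*s['tool_pos'][:2],.061]);c=R.from_quat(D['rotation']).inv().apply(p-D['origin']);print(D['fx']*c[0]/c[2]+D['cx'],D['fy']*c[1]/c[2]+D['cy'])
```

```text
[ 0.48169665 -0.23175321  0.08551422] [ 0.25252824 -0.12092521  0.37604988]
385.95088547021 212.1968944130246
412.43660433411196 278.42077918592287
```

View pics/c2.png

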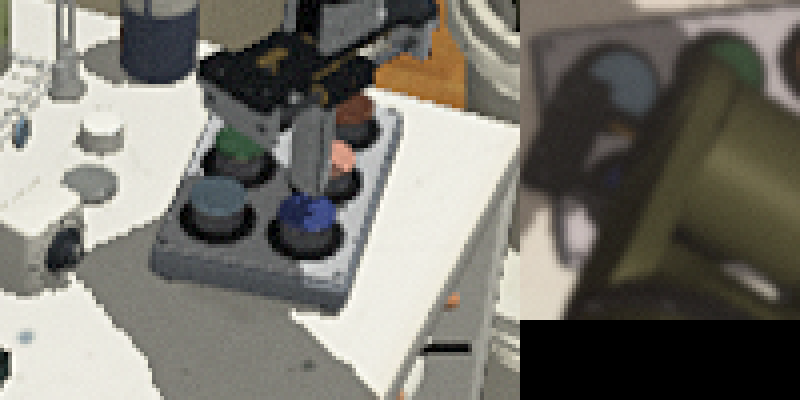

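The shut fingertips stand about 25 mm above the dark blue tile (scene crop (307,215)), over its centre to within a few mm. I'll shift 3 mm in y and press slowly.

Call:
send_rows:
  moves: [-0.006, -0.014, 0.04, 0, -0.006, -0.014, 0.08, 0, -0.006, -0.014, 0.1, 0, -0.006, -0.014, 0.115, 0, -0.006, -0.014, 0.13, 0, -0.006, -0.014, 0.145, 0, -0.006, -0.014, 0.16, 0, -0.006, -0.014, 0.17, 0]

```text
t: 3.53
tool_pos: [0.4817, -0.2349, 0.0513]
tcp_rot: [0.199, 0.98, -0.0, -0.0]
contact_force: [-3.3, 1.4, 4.3]
opening: 0.006
finger_force: 2.4
```

About 10 mm down. I'll hold there a moment, then lift.

Call:
send_rows:
  moves: [0, 0, 0.005, 0, 0, 0, 0.008, 0, 0, 0, 0.008, 0, 0, 0, -0.06, 0, 0, 0, -0.2, 0, 0, 0, -0.36, 0, 0, 0, -0.5, 0, 0, 0, -0.6, 0]

```text
t: 4.2
tool_pos: [0.4825, -0.2351, 0.1742]
tcp_rot: [0.199, 0.98, -0.0, 0.002]
contact_force: [0.4, 0.2, 0.7]
opening: 0.0
finger_force: 0.0
```

Run:
```python
from h import *
d=snap('scene','s3')
cv2.imwrite('pics/c3.png',cv2.resize(d['pixels'][160:260,310:440],(780,600),interpolation=0)[:,:,::-1]); s=status.sense();print(s['tool_pos'],s['contact_force'])
```

```text
[ 0.48353027 -0.23571587  0.17735836] [0.24789888 0.35593404 4.55715345]
```

View pics/c3.png

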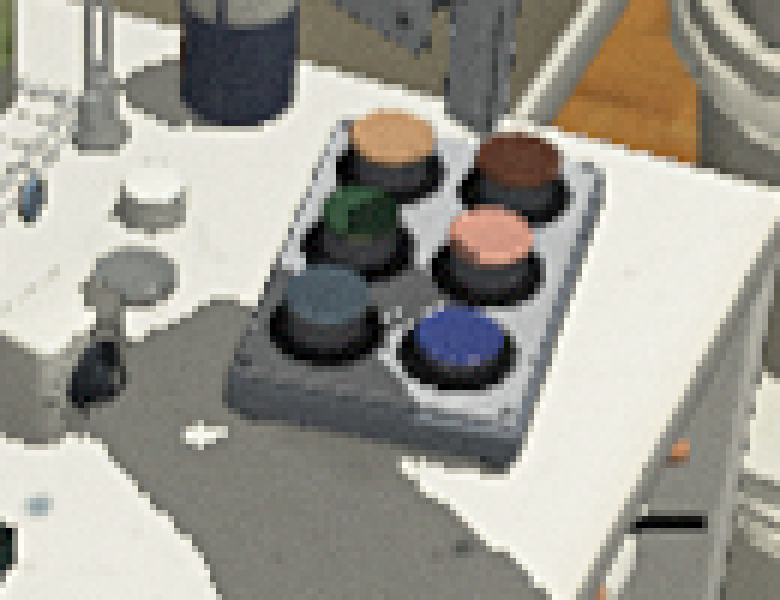

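The dark blue key (crop (460,335)) is clearly lower than its neighbours, which are all still up. Next I'll move above the green button.

Call:
send_rows:
  moves: [0.03, 0.07, 0, 0, 0.08, 0.17, 0, 0, 0.13, 0.28, 0, 0, 0.18, 0.39, 0, 0, 0.23, 0.5, 0, 0, 0.28, 0.61, 0, 0, 0.33, 0.7, 0, 0, 0.35, 0.75, 0, 0]

```text
t: 4.92
tool_pos: [0.475, -0.0669, 0.1704]
tcp_rot: [0.198, 0.98, 0.0, -0.001]
contact_force: [0.2, 0.2, -0.5]
opening: 0.001
finger_force: 0.0
```

Call:
send_rows:
  moves: [0.03, 0.07, 0, 0, 0.08, 0.17, 0, 0, 0.13, 0.28, 0, 0, 0.18, 0.39, 0, 0, 0.23, 0.5, 0, 0, 0.28, 0.61, 0, 0, 0.33, 0.7, 0, 0, 0.35, 0.75, 0, 0]

```text
t: 5.58
tool_pos: [0.469, 0.0979, 0.1707]
tcp_rot: [0.198, 0.98, 0.0, -0.0]
contact_force: [0.3, -0.5, -0.0]
opening: 0.004
finger_force: 0.0
```

Call:
send_rows:
  moves: [0, 0, 0.05, 0, 0, 0, 0.12, 0, 0, 0, 0.2, 0, 0, 0, 0.28, 0, 0, 0, 0.36, 0, 0, 0, 0.42, 0, 0, 0, 0.45, 0, 0, 0, 0.45, 0]

```text
t: 6.25
tool_pos: [0.4689, 0.0951, 0.0797]
tcp_rot: [0.199, 0.98, -0.001, -0.001]
contact_force: [0.2, 0.1, 0.3]
opening: 0.003
finger_force: 0.0
```

Run:
```python
from h import *
d=snap('scene','s4');t=snap('top','t4')
b=cv2.resize(d['pixels'][240:340,290:410],(480,400),interpolation=0); a=cv2.resize(t['pixels'][240:320,245:325],(320,320),interpolation=0)
C=np.zeros((400,800,3),np.uint8);C[:,:480]=b;C[:320,480:]=a
cv2.imwrite('pics/c4.png',C[:,:,::-1]); s=status.sense();print(s['tool_pos'],s['contact_force'])
for D in(d,t):
  for z in (.061,s['tool_pos'][2]):
    p=np.array([*s['tool_pos'][:2],z]);c=R.from_quat(D['rotation']).inv().apply(p-D['origin']);print(D['fx']*c[0]/c[2]+D['cx'],D['fy']*c[1]/c[2]+D['cy'])
```

```text
[0.46974724 0.09550262 0.08149239] [-0.03632948  0.25383799 -0.59620332]
344.08979998479384 287.5306036353646
344.1862020837382 282.112517665523
278.8986998967208 280.0707050442426
278.3004240021549 279.9777693317953
```

View pics/c4.png

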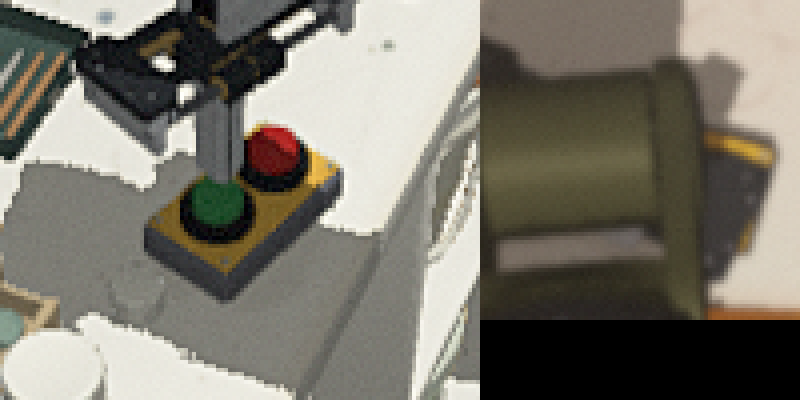

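The fingertips stand about 20 mm above the green button (scene crop (217,200)), centred and clear of the red one at (272,150). I'll press 7 mm, hold and lift.

Call:
send_rows:
  moves: [0, 0, 0.03, 0, 0, 0, 0.06, 0, 0, 0, 0.08, 0, 0, 0, 0.1, 0, 0, 0, 0.115, 0, 0, 0, 0.13, 0, 0, 0, 0.138, 0, 0, 0, 0.138, 0]

```text
t: 7.02
tool_pos: [0.4696, 0.096, 0.0537]
tcp_rot: [0.199, 0.98, -0.0, -0.0]
contact_force: [-0.8, -1.0, 4.5]
opening: 0.005
finger_force: 2.1
```

Call:
send_rows:
  moves: [0, 0, 0, 0, 0, 0, 0, 0, 0, 0, -0.06, 0, 0, 0, -0.2, 0, 0, 0, -0.36, 0, 0, 0, -0.52, 0, 0, 0, -0.68, 0, 0, 0, -0.75, 0]

```text
t: 7.68
tool_pos: [0.4706, 0.0962, 0.2079]
tcp_rot: [0.199, 0.98, 0.001, 0.002]
contact_force: [-0.7, -0.4, 0.4]
opening: 0.006
finger_force: 0.0
```

Run:
```python
from h import *
d=snap('scene','s5');cv2.imwrite('pics/s5b.png',d['pixels'][:,:,::-1]);s=status.sense();print(s['tool_pos'],s['contact_force'],s['t'])
```

```text
[0.47109594 0.09623695 0.2089155 ] [ 0.76467302 -0.05310859  2.16108047] 7.7333
```

View pics/s5b.png

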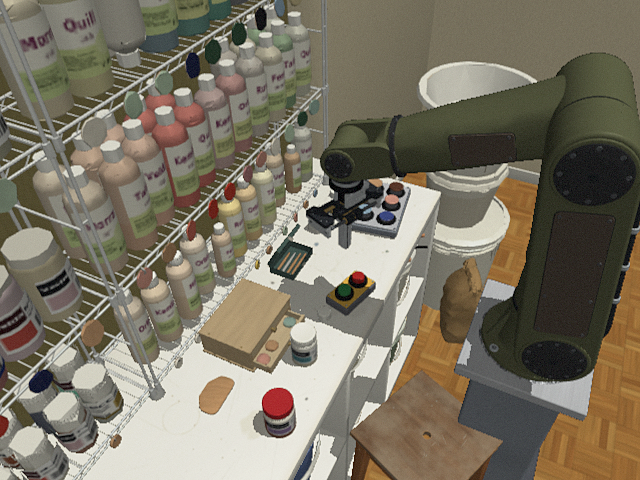

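The green button at (344,291) is up again, the jars and rib are where they were, and the tool is clear at z = 0.21. I'll hand in.

```bash
python3 -c "
from station import manip
print(manip.hand_in())"
```

```text
the job is handed in; nothing more can be done
None
```

The job is handed in with no verdict returned: I pressed the dark blue key about 10 mm and it stayed down, then pressed the green start button about 7 mm and it sprang back; the other keys and the stop button were not touched, and the arm is clear.

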